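Add the slotted check mass to the lab's check stand

TASK

Add the larger of the two loose brass slotted masses to the post of the check stand: take it by its fin, slide it sideways onto the thin stem above the mass that is already there, with its slot pointing the opposite way to the lower mass's slot, then lower it until it drops over the boss below and lies fully home and flat, and let go. The post's exact place must be felt: work slowly and gently, keep the contact between the mass and the stand light (touching down slowly, never over 15 N), and leave the smaller mass, the tube rack, the bottle and the tip box where they are.

Things in the scene. Friction and masses are not known exactly. Their poses are not given: they have to be found in the camera images.
- mass_big: The larger loose mass: brass disc 56 mm across, 12 mm thick, 0.10-0.20 kg, flat on a black rest 30 mm high. Origin: centre of the disc's underside, z up. Slot open towards its +x, flat end at x = -4.5 mm; grip fin opposite, towards -x. On top a slotted boss 18 mm across and 4 mm high; in the underside a round recess 21 mm across, 4.5 mm deep, which fits over such a boss.
- mass_big_mouth (a point): Middle of the larger mass's slot mouth at the rim: 28 mm from the disc's centre along its +x, 6 mm above its underside. The slot is 11 mm wide with straight walls from its end to x = 11 mm; from there the walls flare to 30 mm at the mouth.
- stand: The check stand: fixed grey base 110 mm square, 18 mm high; origin at the centre of its underside, z up. Two clamped cross slides on it carry the upright post, which stands anywhere within 9 mm of the base's centre along its x and likewise along its y; the post's true place is not measured and it does not give. The lower mass on it has its slot towards the base's +x, its fin towards -x.
- mass_small: The smaller loose mass, to be left alone: brass slotted disc 42 mm across, 8 mm thick, with a fin reaching 58 mm from its centre, on a second black rest like the first (64 mm round foot, 44 mm square top, 30 mm high). Origin: centre of its underside; slot towards +x, fin towards -x.
- tube_rack: Black rack, 92 x 197 mm, of purple-capped sample tubes, 94 mm high in all. Origin: centre of its underside; longer along y. To be left alone.
- bottle: White bottle 66 mm across and 150 mm high with a blue cap. Origin: centre of its underside. To be left alone.
- tip_box: Grey pipette tip box with a clear lid, 92 x 132 x 67 mm high. Origin: centre of its underside. To be left alone.
- mass_big_fin (a point): Good place to grip the larger mass, from above, across the fin: (-47, 0, 16) mm in the mass's frame. The black plastic fin is 10 mm thick (along y), 12 mm high from the disc out to x = -34 mm and 24 mm high from x = -34 to -72 mm; its foot is level with the disc's underside.
- stand_seat (a point): 72 mm above the centre of the base's underside: height of the lower mass's top (a disc like the larger mass, 60 to 72 mm), where a fully seated mass has its underside. The lower boss reaches 76 mm; the 8 mm round stem goes on up to a fixed head 20 mm across, from 106 to 112 mm, so a mass enters only sideways between boss and head. It is not shifted with the post.
Mind the look-alikes: they are no part of the job. What is shaped like the mass_big but turquoise is not meant.

How it is judged:
By the outcome, as a careful person would: the job done as asked, in the order asked, and still so for the second after the job is handed in, with the robot touching nothing.
It also fails if it takes over 72 s, if anything falls off the work surface, if the arm or the gripper's body presses on something with over 40 N, if the wrist force passes 120 N, or if a joint passes its speed limit or range.

ROBOT

A 6-joint arm with a two-finger parallel gripper is mounted at the origin on the work surface. World frame = base frame: x ahead of the robot, y to its left, z up, the work surface at z = 0. Lengths are in m, angles in rad, forces in N, time in s.
With the tool pointing down it reaches from about 0.375 to 0.9 m from the base axis. Payload 3.1 kg.
Tool frame: the origin (TCP) lies midway between the tips of the shut fingers; the grasp point (between the pads) lies 19 mm behind it (grip_depth is the distance from the TCP to the grasp point, in m); z points along the fingers, y is the direction in which the jaws open and shut (so a half turn about z gives the same grasp; the last joint's range is limited). The gripper opens to 85 mm and grips with 20 to 120 N. Pads are 22 mm wide; open, the fingers measure 114 mm over their backs; the gripper's body (76 mm by 85 mm) begins 54 mm behind the grasp point. The pads swing forward as they close: fully open they stand 13 mm farther back than shut.
Start: joints at [-1.486, 0.527, 1.433, -0, 1.181, -0.178], TCP at [0.163, -0.603, 0.231] pointing down, gripper open.
Joint ranges: [-3.08, 3.08], [-0.75, 2.2], [0.22, 2.44], [-1.43, 4.57], [0, 2.65], [-2.85, 2.85]. Speed limits (rad/s): [2.79, 2.79, 3.14, 3.14, 3.14, 3.14].

INTERFACE

Orientations are given as a 3x3 rotation matrix whose columns are the frame's x, y, z axes.
In Python, from plant import state, read_camera, hand_in, grip_depth gives the robot as it stands.
- The arm moves only by the shell command python3 -m inch 'ROWS' [FORCE]. ROWS is JSON, a list of rows, each an object of numbers: "wx", "wy", "wz": the turn, a rotation vector about the tool's x, y, z in degrees; "dx", "dy", "dz": the shift along the tool's x, y, z in mm; "grip": the opening, from -1 (shut) to 1 (fully open). In form: [{"wx": .., "wy": .., "wz": .., "dx": .., "dy": .., "dz": .., "grip": ..}, ...]. A call has 1 to 8 rows; each row shifts and turns the commanded pose from where the row before left it, along the tool's axes as they then stand; what a row does not reach is not made up. A row lasts 1/12 s, in which the tool goes at most 41.7 mm and 7.16 degrees, less where a joint would pass 70% of its speed; a pose out of reach is approached as far as the arm can. A call is refused whole if a number of a shift passes 41.7 or a number of a turn 7.16, either way. A call with a gripper value outside its range is refused whole. The fingers move at their own pace and stop on an object; FORCE is the grip in N (left out, the last holds). Time passes only in rows, so rows that do not move let the fingers close. It gives the time, the measured TCP pose, the force and the opening at its end, in the units of the state.
- state(): the state, without advancing time (a new reading comes with each control period).
- read_camera(name): name is "scene" or "top"; returns a dict with "frame" (400x640x3 uint8, blue, green, red), "depth" (400x640 float32, m along the optical axis (not along the pixel's ray), 0 where there is no reading), "fx", "fy", "cx", "cy" (pixels), "R" (3x3) and "t" (3): a world point X has camera coordinates R X + t. Camera axes: x right, y down, z forward; pixel columns grow to the right and rows downward; lengths in m; the calibration is good to about 2 mm. A picture is of the moment at which its call begins.
- hand_in(): hands the job in, once; it reports no verdict.
The state is a dict: "time_s": time; "joints": joint angles; "qd": joint speeds; "joint_efforts": joint torques, N m; "tool_pos": TCP position; "ee_rot": TCP orientation; "contact_force": force on the tool from outside, world axes, zero at the start; "torque": the same for the moment, N m; "width": finger opening in m.
Only numpy, scipy, OpenCV 4.12 (cv2) and the standard library are available. Lean on these libraries where they do the work, as an engineer would, in place of code of your own. Each camera call takes 0.05 s, during which the arm holds its last target. There are 200 camera calls.

## Working session

There is one attempt and no reset: what is moved stays moved. The work goes in short steps, Python scripts to look and compute and a shell command to move; the robot and the scene stay as the last step left them, time stands still between calls to the robot, and variables do not carry over. Pictures are saved under pics/ and viewed, about 8 in all and at most 12, crops included, and the job is handed in when it is done.

```bash
ls; mkdir -p pics; python3 - <<'E'
from plant import *
import cv2,numpy as np
s=state();print(s['time_s'],s['tool_pos'],s['ee_rot'],s['contact_force'],s['width'],grip_depth)
for n in('scene','top'):
    c=read_camera(n);cv2.imwrite(f'pics/{n}0.png',c['frame']);np.savez(f'{n}0.npz',**c)
    print(n,c['fx'],c['fy'],c['cx'],c['cy'],c['R'],c['t'],(c['depth']>0).mean())
E
```

```text
pics
0.0 [ 0.16294415 -0.60264863  0.23034704] [[ 9.65399810e-01  2.60774179e-01 -1.87991511e-04]
 [ 2.60773974e-01 -9.65397508e-01  2.14143584e-03]
 [ 3.76944636e-04 -2.11636505e-03 -9.99997689e-01]] [ 0.07585861  0.18302173 -0.65521018] 0.0852474548606866 0.0187
scene 485.71297887107164 485.71297887107164 319.76375396224677 196.83140835946963 [[-0.40945065  0.91223582 -0.01326562]
 [ 0.65059076  0.28175779 -0.70522636]
 [-0.63959505 -0.29738588 -0.7088581 ]] [ 0.24597266 -0.34189901  1.68528565] 0.99594921875
top 428.36353622864846 428.36353622864846 311.3151221412706 198.25206795280945 [[ 0.00484058 -0.99998725  0.00143702]
 [-0.99928978 -0.0048909  -0.03736337]
 [ 0.03736992 -0.00125514 -0.99930071]] [-0.03134054  0.5958897   0.94971981] 0.9958671875
```

View pics/scene0.png

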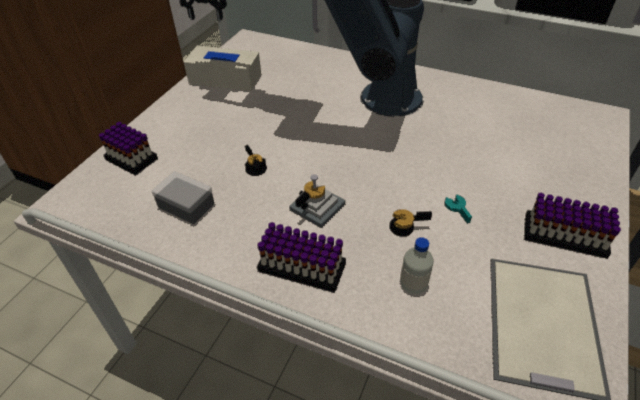

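View pics/top0.png

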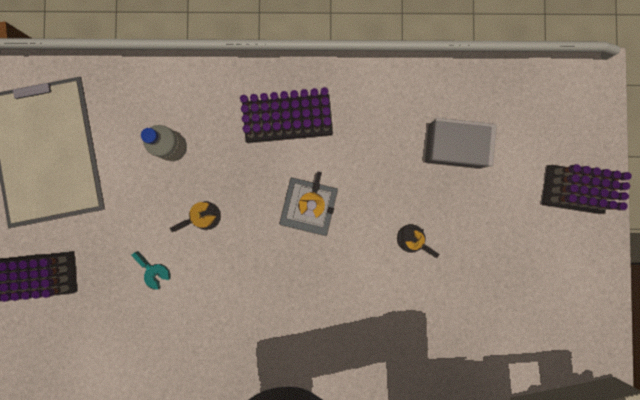

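Scene view: the big mass is at about (403,221), the stand at (316,203) and the small mass at (256,163). Top view: the big mass is at (203,215) with its fin running to (172,229). The stand is at (310,206) with its lower fin pointing up to (318,176), and the small mass is at (412,238). The turquoise decoy is at (155,275).

```bash
cat > h.py <<'E'
import numpy as np,cv2
def pts(c):
    d=c['depth'];v,u=np.mgrid[:d.shape[0],:d.shape[1]]
    P=np.stack([(u-c['cx'])/c['fx']*d,(v-c['cy'])/c['fy']*d,d],-1)
    return (P-c['t'])@c['R']
def pix(c,X):
    p=np.asarray(X)@c['R'].T+c['t'];return p[...,:2]/p[...,2:]*c['fx']+[c['cx'],c['cy']]
def ray(c,uv,z):
    uv=np.atleast_2d(uv).astype(float);r=np.c_[(uv-[c['cx'],c['cy']])/c['fx'],np.ones(len(uv))]@c['R']
    o=-c['R'].T@c['t'];return o+r*((z-o[2])/r[:,2])[:,None]
def crop(c,u,v,w,h,k,fn): cv2.imwrite(fn,cv2.resize(c['frame'][v:v+h,u:u+w],None,fx=k,fy=k,interpolation=cv2.INTER_CUBIC))
E
python3 - <<'E'
from h import *
for n in('top','scene'):
    c=dict(np.load(n+'0.npz'));P=pts(c);hsv=cv2.cvtColor(c['frame'],cv2.COLOR_BGR2HSV)
    H,S,V=cv2.split(hsv);br=(H>8)&(H<30)&(S>120)&(V>60)
    def rep(l,m):
        if m.sum(): print(n,l,m.sum(),'med',np.median(P[m],0).round(4),'mean',P[m].mean(0).round(4),'min',P[m].min(0).round(3),'max',P[m].max(0).round(3))
    X,Y,Z=P[...,0],P[...,1],P[...,2]
    k,lab,st,ce=cv2.connectedComponentsWithStats(br.astype(np.uint8))
    for i in range(1,k):
        if st[i,4]>30: rep(f'brass{ce[i].round()}',lab==i)
    bc=[np.median(P[lab==i],0) for i in range(1,k) if st[i,4]>30]
    if n=='top':ctr={'big':(.46,.24),'stand':(.49,0)}
    big=max(bc,key=lambda p:p[1]); 
    std=min(bc,key=lambda p:abs(p[1]+.02))
    for l,b in(('bigfin',big),('std',std)):
        near=np.hypot(X-b[0],Y-b[1])<.085
        fin=near&(V<60)&(Z>.04)
        rep(l+' dark>40',fin)
        if l=='std':
            rep('head',near&(Z>.1)&(Z<.125)&(np.hypot(X-b[0],Y-b[1])<.03)); rep('base',near&(Z>.012)&(Z<.022))
            m=near&(Z>.01);k2,lb,s2,c2=cv2.connectedComponentsWithStats(m.astype(np.uint8))
            big_=(lb==1+s2[1:,4].argmax())
            q=ray(c,np.argwhere(near&(Z>.01)&(Z<.024))[:,::-1],.018)[:,:2]
            r=cv2.minAreaRect((q*1000).astype(np.float32));print(r)
        else: rep('rest',near&(Z>.025)&(Z<.035)); rep('discz',near&(Z>.036))
c=dict(np.load('top0.npz'));a=c['frame']
o=[cv2.resize(a[v:v+80,u:u+80],(400,400),interpolation=cv2.INTER_CUBIC) for u,v in((155,180),(270,165))]
cv2.imwrite('pics/crop1.png',np.hstack(o))
E
```

```text
top brass[ 3. 30.] 107 med [ 1.1619  0.9881 -0.4185] mean [ 1.1617  0.9888 -0.4182] min [ 1.135  0.975 -0.425] max [ 1.189  1.003 -0.411]
top brass[312. 203.] 369 med [ 0.5839 -0.032   0.0717] mean [ 0.5835 -0.0293  0.0815] min [ 0.554 -0.055  0.043] max [ 0.607 -0.002  0.971]
top brass[201. 215.] 443 med [0.5552 0.2121 0.0417] mean [0.5573 0.2099 0.0475] min [ 0.53  -0.027 -0.001] max [0.587 0.237 0.971]
top brass[416. 241.] 227 med [ 0.5011 -0.2581  0.0375] mean [ 0.5035 -0.2568  0.0372] min [ 0.484 -0.275  0.01 ] max [ 0.527 -0.233  0.045]
top std dark>40 125 med [ 0.6167 -0.0359  0.0847] mean [ 0.6024 -0.0346  0.3936] min [ 0.56  -0.046  0.041] max [ 0.646 -0.027  0.971]
top head 75 med [ 0.5788 -0.0278  0.1116] mean [ 0.579  -0.0286  0.1116] min [ 0.571 -0.038  0.108] max [ 0.589 -0.02   0.115]
top base 957 med [ 0.5604 -0.0147  0.0174] mean [ 0.5721 -0.0188  0.0175] min [ 0.514 -0.086  0.012] max [0.641 0.041 0.022]
((577.7508544921875, -21.80864715576172), (109.45480346679688, 109.5650634765625), 76.77857208251953)
scene brass[254. 158.] 88 med [ 0.5021 -0.2513  0.0401] mean [
[... 504 characters left out ...]
035 0.0327] mean [0.5658 0.2134 0.032 ] min [0.529 0.187 0.025] max [0.585 0.277 0.035]
scene discz 425 med [0.5491 0.2251 0.0444] mean [0.5528 0.2284 0.0453] min [0.522 0.184 0.036] max [0.589 0.277 0.059]
scene std dark>40 164 med [ 0.626  -0.0348  0.0716] mean [ 0.6272 -0.0352  0.0683] min [ 0.585 -0.061  0.04 ] max [ 0.651 -0.026  0.089]
scene head 45 med [ 0.58   -0.0249  0.1137] mean [ 0.5806 -0.0248  0.1124] min [ 0.57  -0.034  0.1  ] max [ 0.59  -0.016  0.116]
scene base 398 med [0.6168 0.0147 0.0188] mean [ 0.6032 -0.0011  0.0183] min [ 0.53  -0.086  0.012] max [0.644 0.046 0.022]
((581.1104125976562, -17.658287048339844), (114.99832916259766, 116.37579345703125), 76.94508361816406)
```

View pics/crop1.png

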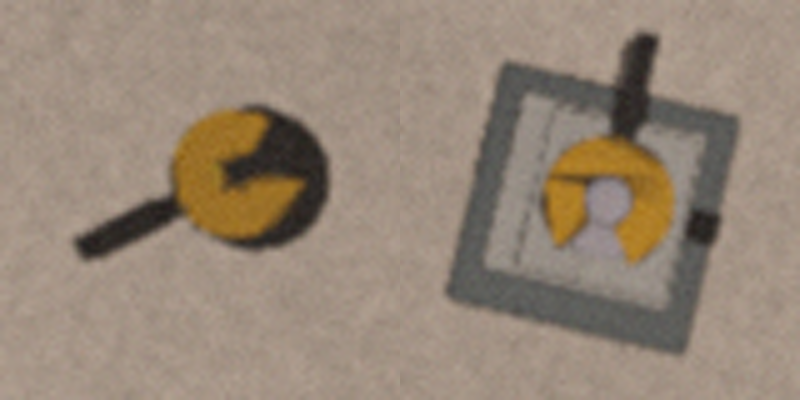

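The big mass's fin points to lower left, at about 115° in the world. The stand's lower fin points to about -13°, and the post's head is at crop px (607,203). Next I refine the numbers and work out the move.

```bash
cat >> h.py <<'E'
def need(x,y,z,yaw):
    from plant import state
    s=state();R=np.array(s['ee_rot']);p=np.array(s['tool_pos'])
    cur=np.degrees(np.arctan2(R[1,0],R[0,0]))
    d=(R.T@(np.array([x,y,z])-p))*1000
    tilt=np.degrees([R[0,2],R[1,2]])
    print('t',round(s['time_s'],2),'tcp',p.round(4),'yaw',cur.round(2),'tilt',tilt.round(2),'need dxyz(tool now)',d.round(1),'wz',round(-((yaw-cur+180)%360-180),2),'F',np.round(s['contact_force'],2),'M',np.round(s['torque'],2),'w',round(s['width'],4))
E
python3 - <<'E'
from h import *
for n,m0 in(('top',(202,215)),('scene',(403,218))):
    c=dict(np.load(n+'0.npz'));P=pts(c);H,S,V=cv2.split(cv2.cvtColor(c['frame'],cv2.COLOR_BGR2HSV))
    br=((H>8)&(H<30)&(S>120)&(V>60)).astype(np.uint8)
    k,lab,st,ce=cv2.connectedComponentsWithStats(br)
    i=1+np.hypot(*(ce[1:]-m0).T).argmin();uv=np.argwhere(lab==i)[:,::-1]
    q=ray(c,uv,.042)[:,:2]*1000
    (cx,cy),r=cv2.minEnclosingCircle(q.astype(np.float32));print(n,'disc',cx,cy,r)
    g=ray(c,np.argwhere(np.ones(V.shape))[:,::-1],.054)[:,:2].reshape(*V.shape,2)*1000
    d=g-[cx,cy];rr=np.hypot(d[...,0],d[...,1]);ang=np.degrees(np.arctan2(d[...,1],d[...,0]))
    m=(V<75)&(rr>38)&(rr<78)&(abs(ang-115)<25)
    f=g[m];l=cv2.fitLine(f.astype(np.float32),cv2.DIST_L2,0,.01,.01).ravel()
    print('fin',m.sum(),f.mean(0),rr[m].max(),'dir',np.degrees(np.arctan2(l[1],l[0])),'to centroid',np.degrees(np.arctan2(*(f.mean(0)-[cx,cy])[::-1])))
    # post head ray at its top
    X,Y,Z=P[...,0],P[...,1],P[...,2];h=(Z>.105)&(Z<.118)&(np.hypot(X-.58,Y+.027)<.02)
    print('head',(ray(c,np.argwhere(h)[:,::-1],.112)*1000).mean(0))
E
python3 -c "
from h import *
need(.538,.253,.15,115)"
```

```text
top disc 558.6173706054688 207.9468994140625 28.886411666870117
fin 73 [533.88408916 255.18548219] 70.47667731151067 dir -63.450603 to centroid 117.63575429352883
head [579.0121617  -28.57430783 112.        ]
scene disc 563.0360107421875 212.61907958984375 31.331472396850586
fin 109 [542.46973149 262.34332731] 72.77845709960934 dir -50.71052 to centroid 112.47031231036358
head [579.1442449  -25.67152344 112.        ]
t 0.1 tcp [ 0.1629 -0.6027  0.2304] yaw 15.11 tilt [-0.01  0.11] need dxyz(tool now) [ 585.2 -728.2   82. ] wz -99.89 F [-0.2   0.32 -0.13] M [ 0.   -0.    0.08] w 0.0859
```

```bash
python3 -m inch '[{"dx":40},{"dx":40},{"dx":40},{"dx":40},{"dx":20,"dy":-35},{"dx":20,"dy":-35},{"dx":20,"dy":-35},{"dx":20,"dy":-35}]'
python3 -m inch '[{"dx":20,"dy":-35},{"dx":20,"dy":-35},{"dx":20,"dy":-35},{"dx":20,"dy":-35},{"dx":20,"dy":-35},{"dx":20,"dy":-35},{"dx":20,"dy":-35},{"dx":20,"dy":-35}]'
python3 -m inch '[{"dx":20,"dy":-35},{"dx":20,"dy":-35},{"dx":20,"dy":-35},{"dx":20,"dy":-35},{"dx":20,"dy":-35},{"dx":20,"dy":-35},{"dx":20,"dy":-35},{"dx":20,"dy":-35}]'
python3 -m inch '[{"wz":-7},{"wz":-7},{"wz":-7},{"wz":-7},{"wz":-7},{"wz":-7},{"wz":-7},{"wz":-7}]'
python3 -m inch '[{"wz":-7},{"wz":-7},{"wz":-7},{"wz":-7},{"wz":-7},{"wz":-7},{"wz":-3.4},{}]'
python3 -c "
from h import *
need(.5385,.251,.027,116.5)"
```

```text
t 0.1 tcp [ 0.1629 -0.6027  0.2304] yaw 15.11 tilt [-0.01  0.11] need dxyz(tool now) [ 585.1 -725.9  205. ] wz -101.39 F [-0.2   0.32 -0.13] M [ 0.   -0.    0.08] w 0.0859validation failed for argument at $[0]...
validation failed for argument at $[0]...
validation failed for argument at $[0]...
validation failed for argument at $[0]...
validation failed for argument at $[0]...
```

Nothing moved, because every row apparently needs all seven fields.

```bash
python3 -m inch '[{"wx":0,"wy":0,"wz":0,"dx":40,"dy":0,"dz":0,"grip":1},{"wx":0,"wy":0,"wz":0,"dx":40,"dy":0,"dz":0,"grip":1},{"wx":0,"wy":0,"wz":0,"dx":40,"dy":0,"dz":0,"grip":1},{"wx":0,"wy":0,"wz":0,"dx":40,"dy":0,"dz":0,"grip":1},{"wx":0,"wy":0,"wz":0,"dx":20,"dy":-35,"dz":0,"grip":1},{"wx":0,"wy":0,"wz":0,"dx":20,"dy":-35,"dz":0,"grip":1},{"wx":0,"wy":0,"wz":0,"dx":20,"dy":-35,"dz":0,"grip":1},{"wx":0,"wy":0,"wz":0,"dx":20,"dy":-35,"dz":0,"grip":1}]'
python3 -c "
from h import *
need(.5385,.251,.027,116.5)"
```

```text
time_s: 0.77
tool_pos: [0.3584, -0.4033, 0.2306]
ee_rot: [[0.965, 0.261, -0.001], [0.261, -0.965, 0.001], [-0.0, -0.001, -1.0]]
contact_force: [-0.0, 0.5, -0.5]
width: 0.0852
t 0.77 tcp [ 0.3584 -0.4033  0.2306] yaw 15.12 tilt [-0.04  0.08] need dxyz(tool now) [ 344.6 -584.4  204.4] wz -101.38 F [-0.04  0.51 -0.48] M [ 0.01 -0.06  0.05] w 0.0852
```

```bash
python3 -m inch '[{"wx":0,"wy":0,"wz":0,"dx":20,"dy":-35,"dz":0,"grip":1},{"wx":0,"wy":0,"wz":0,"dx":20,"dy":-35,"dz":0,"grip":1},{"wx":0,"wy":0,"wz":0,"dx":20,"dy":-35,"dz":0,"grip":1},{"wx":0,"wy":0,"wz":0,"dx":20,"dy":-35,"dz":0,"grip":1},{"wx":0,"wy":0,"wz":0,"dx":20,"dy":-35,"dz":0,"grip":1},{"wx":0,"wy":0,"wz":0,"dx":20,"dy":-35,"dz":0,"grip":1},{"wx":0,"wy":0,"wz":0,"dx":20,"dy":-35,"dz":0,"grip":1},{"wx":0,"wy":0,"wz":0,"dx":20,"dy":-35,"dz":0,"grip":1}]' | head -1
python3 -m inch '[{"wx":0,"wy":0,"wz":0,"dx":20,"dy":-35,"dz":0,"grip":1},{"wx":0,"wy":0,"wz":0,"dx":20,"dy":-35,"dz":0,"grip":1},{"wx":0,"wy":0,"wz":0,"dx":20,"dy":-35,"dz":0,"grip":1},{"wx":0,"wy":0,"wz":0,"dx":20,"dy":-35,"dz":0,"grip":1},{"wx":0,"wy":0,"wz":0,"dx":20,"dy":-35,"dz":0,"grip":1},{"wx":0,"wy":0,"wz":0,"dx":20,"dy":-35,"dz":0,"grip":1},{"wx":0,"wy":0,"wz":0,"dx":20,"dy":-35,"dz":0,"grip":1},{"wx":0,"wy":0,"wz":0,"dx":20,"dy":-20,"dz":0,"grip":1}]' | head -1
python3 -m inch '[{"wx":0,"wy":0,"wz":-7,"dx":0,"dy":0,"dz":0,"grip":1},{"wx":0,"wy":0,"wz":-7,"dx":0,"dy":0,"dz":0,"grip":1},{"wx":0,"wy":0,"wz":-7,"dx":0,"dy":0,"dz":0,"grip":1},{"wx":0,"wy":0,"wz":-7,"dx":0,"dy":0,"dz":0,"grip":1},{"wx":0,"wy":0,"wz":-7,"dx":0,"dy":0,"dz":0,"grip":1},{"wx":0,"wy":0,"wz":-7,"dx":0,"dy":0,"dz":0,"grip":1},{"wx":0,"wy":0,"wz":-7,"dx":0,"dy":0,"dz":0,"grip":1},{"wx":0,"wy":0,"wz":-7,"dx":0,"dy":0,"dz":0,"grip":1}]' | head -1
python3 -m inch '[{"wx":0,"wy":0,"wz":-7,"dx":0,"dy":0,"dz":0,"grip":1},{"wx":0,"wy":0,"wz":-7,"dx":0,"dy":0,"dz":0,"grip":1},{"wx":0,"wy":0,"wz":-7,"dx":0,"dy":0,"dz":0,"grip":1},{"wx":0,"wy":0,"wz":-7,"dx":0,"dy":0,"dz":0,"grip":1},{"wx":0,"wy":0,"wz":-7,"dx":0,"dy":0,"dz":0,"grip":1},{"wx":0,"wy":0,"wz":-7,"dx":0,"dy":0,"dz":0,"grip":1},{"wx":0,"wy":0,"wz":-3.4,"dx":0,"dy":0,"dz":0,"grip":0.2},{"wx":0,"wy":0,"wz":0,"dx":0,"dy":0,"dz":0,"grip":0.2}]' | head -1
python3 -c "
from h import *
need(.5385,.251,.027,116.5)"
```

```text
time_s: 1.43
time_s: 2.1
time_s: 2.77
time_s: 3.43
t 3.43 tcp [0.5246 0.2039 0.2309] yaw 116.57 tilt [-0.06 -0.01] need dxyz(tool now) [ 35.8  33.7 203.9] wz 0.07 F [-0.97  0.15  0.45] M [ 0.01  0.05 -0.07] w 0.0641
```

```bash
python3 -m inch '[{"wx":0,"wy":0,"wz":0,"dx":18,"dy":17,"dz":20,"grip":0.2},{"wx":0,"wy":0,"wz":0,"dx":18,"dy":17,"dz":20,"grip":0.2},{"wx":0,"wy":0,"wz":0,"dx":0,"dy":0,"dz":30,"grip":0.2},{"wx":0,"wy":0,"wz":0,"dx":0,"dy":0,"dz":30,"grip":0.2},{"wx":0,"wy":0,"wz":0,"dx":0,"dy":0,"dz":20,"grip":0.2},{"wx":0,"wy":0,"wz":0,"dx":0,"dy":0,"dz":10,"grip":0.2},{"wx":0,"wy":0,"wz":0,"dx":0,"dy":0,"dz":0,"grip":0.2},{"wx":0,"wy":0,"wz":0,"dx":0,"dy":0,"dz":0,"grip":0.2}]' | head -1
python3 - <<'E'
from h import *
from plant import *
need(.5385,.251,.027,116.5)
a=read_camera('scene');b=read_camera('top')
crop(a,350,170,100,100,4,'pics/a.png');crop(b,140,160,100,100,4,'pics/b.png')
cv2.imwrite('pics/near1.png',np.hstack([cv2.imread('pics/a.png'),cv2.imread('pics/b.png')]))
E
```

```text
time_s: 4.1
t 4.1 tcp [0.5396 0.2513 0.1013] yaw 116.47 tilt [-0.02 -0.  ] need dxyz(tool now) [ 0.2 -1.1 74.3] wz -0.03 F [0.35 0.19 0.02] M [-0.01 -0.04 -0.04] w 0.0513
```

View pics/near1.png

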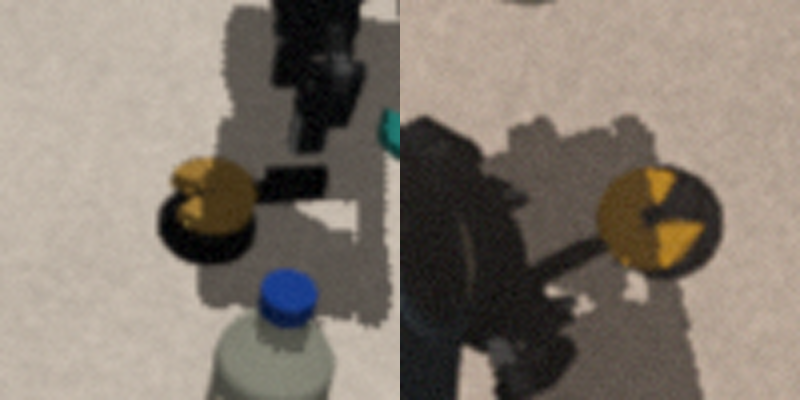

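Left half (scene): the jaws hang above the fin at about (312,130), and the fin itself is at (295,185). Right half (top): the jaws straddle the fin line. Nothing else is in the way, so I go down and close.

```bash
python3 -m inch '[{"wx":0,"wy":0,"wz":0,"dx":0,"dy":-1,"dz":20,"grip":0.2},{"wx":0,"wy":0,"wz":0,"dx":0,"dy":0,"dz":20,"grip":0.2},{"wx":0,"wy":0,"wz":0,"dx":0,"dy":0,"dz":15,"grip":0.2},{"wx":0,"wy":0,"wz":0,"dx":0,"dy":0,"dz":10,"grip":0.2},{"wx":0,"wy":0,"wz":0,"dx":0,"dy":0,"dz":5,"grip":0.2},{"wx":0,"wy":0,"wz":0,"dx":0,"dy":0,"dz":2,"grip":0.2},{"wx":0,"wy":0,"wz":0,"dx":0,"dy":0,"dz":0,"grip":0.2},{"wx":0,"wy":0,"wz":0,"dx":0,"dy":0,"dz":0,"grip":-0.3}]' 30
python3 -c "
from h import *
need(.5385,.251,.027,116.5)"
python3 -m inch '[{"wx":0,"wy":0,"wz":0,"dx":0,"dy":0,"dz":0,"grip":-0.6},{"wx":0,"wy":0,"wz":0,"dx":0,"dy":0,"dz":0,"grip":-0.7},{"wx":0,"wy":0,"wz":0,"dx":0,"dy":0,"dz":0,"grip":-0.8},{"wx":0,"wy":0,"wz":0,"dx":0,"dy":0,"dz":0,"grip":-1},{"wx":0,"wy":0,"wz":0,"dx":0,"dy":0,"dz":0,"grip":-1},{"wx":0,"wy":0,"wz":0,"dx":0,"dy":0,"dz":0,"grip":-1},{"wx":0,"wy":0,"wz":0,"dx":0,"dy":0,"dz":0,"grip":-1},{"wx":0,"wy":0,"wz":0,"dx":0,"dy":0,"dz":0,"grip":-1}]' 40
python3 -c "
from h import *
need(.5385,.251,.027,116.5)"
```

```text
time_s: 4.87
tool_pos: [0.5392, 0.2511, 0.0302]
ee_rot: [[-0.446, 0.895, 0.002], [0.895, 0.446, 0.0], [-0.0, 0.002, -1.0]]
contact_force: [0.3, -0.2, -1.1]
width: 0.0404
t 4.87 tcp [0.5392 0.2511 0.0302] yaw 116.51 tilt [0.1  0.03] need dxyz(tool now) [ 0.2 -0.7  3.2] wz 0.01 F [ 0.3  -0.17 -1.13] M [0.02 0.01 0.01] w 0.0404
time_s: 5.53
tool_pos: [0.5389, 0.2511, 0.03]
ee_rot: [[-0.446, 0.895, 0.001], [0.895, 0.446, 0.0], [-0.0, 0.001, -1.0]]
contact_force: [-0.0, 0.0, 5.9]
width: 0.009
t 5.53 tcp [0.5389 0.2511 0.03  ] yaw 116.52 tilt [0.07 0.02] need dxyz(tool now) [ 0.1 -0.4  3. ] wz 0.02 F [-0.03  0.04  5.93] M [-0.17  0.06 -0.07] w 0.009
```

```bash
python3 -m inch '[{"wx":0,"wy":0,"wz":0,"dx":0,"dy":0,"dz":0,"grip":-1},{"wx":0,"wy":0,"wz":0,"dx":0,"dy":0,"dz":-3,"grip":-1},{"wx":0,"wy":0,"wz":0,"dx":0,"dy":0,"dz":-10,"grip":-1},{"wx":0,"wy":0,"wz":0,"dx":0,"dy":0,"dz":-20,"grip":-1},{"wx":0,"wy":0,"wz":0,"dx":0,"dy":0,"dz":-30,"grip":-1},{"wx":0,"wy":0,"wz":0,"dx":0,"dy":0,"dz":-30,"grip":-1},{"wx":0,"wy":0,"wz":0,"dx":0,"dy":0,"dz":-20,"grip":-1},{"wx":0,"wy":0,"wz":0,"dx":0,"dy":0,"dz":-5,"grip":-1}]' 60
python3 -c "
from h import *
t=np.radians(166.8);u=np.array([np.cos(t),np.sin(t)])
p=np.array([.5795,-.0272])+u*(.047+.045)
print(p)
need(p[0],p[1],.15,166.8)"
```

```text
time_s: 6.2
tool_pos: [0.5405, 0.2516, 0.1513]
ee_rot: [[-0.447, 0.895, 0.007], [0.895, 0.447, 0.002], [-0.001, 0.007, -1.0]]
contact_force: [0.7, -0.0, -1.0]
width: 0.0085
[ 0.48993074 -0.00619172]
t 6.2 tcp [0.5405 0.2516 0.1513] yaw 116.52 tilt [0.4  0.11] need dxyz(tool now) [-208.  -160.4    0.5] wz -50.28 F [ 0.74 -0.01 -1.04] M [ 0.03 -0.04  0.02] w 0.0085
```

```bash
python3 -m inch '[{"wx":0,"wy":0,"wz":0,"dx":-13,"dy":-10,"dz":0,"grip":-1},{"wx":0,"wy":0,"wz":0,"dx":-27,"dy":-21,"dz":0,"grip":-1},{"wx":0,"wy":0,"wz":0,"dx":-32,"dy":-25,"dz":0,"grip":-1},{"wx":0,"wy":0,"wz":0,"dx":-32,"dy":-25,"dz":0,"grip":-1},{"wx":0,"wy":0,"wz":0,"dx":-32,"dy":-25,"dz":0,"grip":-1},{"wx":0,"wy":0,"wz":0,"dx":-32,"dy":-25,"dz":0,"grip":-1},{"wx":0,"wy":0,"wz":0,"dx":-27,"dy":-21,"dz":0,"grip":-1},{"wx":0,"wy":0,"wz":0,"dx":-13,"dy":-8,"dz":0,"grip":-1}]' |head -1
python3 -m inch '[{"wx":0,"wy":0,"wz":-5,"dx":0,"dy":0,"dz":0,"grip":-1},{"wx":0,"wy":0,"wz":-7,"dx":0,"dy":0,"dz":0,"grip":-1},{"wx":0,"wy":0,"wz":-7,"dx":0,"dy":0,"dz":0,"grip":-1},{"wx":0,"wy":0,"wz":-7,"dx":0,"dy":0,"dz":0,"grip":-1},{"wx":0,"wy":0,"wz":-7,"dx":0,"dy":0,"dz":0,"grip":-1},{"wx":0,"wy":0,"wz":-7,"dx":0,"dy":0,"dz":0,"grip":-1},{"wx":0,"wy":0,"wz":-7,"dx":0,"dy":0,"dz":0,"grip":-1},{"wx":0,"wy":0,"wz":-3.3,"dx":0,"dy":0,"dz":0,"grip":-1}]'|head -1
python3 -m inch '[{"wx":0,"wy":0,"wz":0,"dx":0,"dy":0,"dz":0,"grip":-1},{"wx":0,"wy":0,"wz":0,"dx":0,"dy":0,"dz":0,"grip":-1}]'|head -1
python3 - <<'E'
from h import *
from plant import *
need(.48993,-.00619,.15,166.8)
o=[];
for n,(u,v,w,h) in dict(scene=(270,140,100,100),top=(250,150,100,100)).items():
    c=read_camera(n);np.savez(n+'1.npz',**c);crop(c,u,v,w,h,4,'pics/x.png');o.append(cv2.imread('pics/x.png'))
    P=pts(c);H,S,V=cv2.split(cv2.cvtColor(c['frame'],cv2.COLOR_BGR2HSV))
    m=(H>8)&(H<30)&(S>120)&(V>50)&(P[...,2]>.13)&(P[...,2]<.19)&(np.hypot(P[...,0]-.54,P[...,1]+.02)<.05)
    q=P[m]; A=np.c_[q[:,:2]-[.535,-.017],np.ones(len(q))]
    co=np.linalg.lstsq(A,q[:,2],rcond=None)[0];print(n,m.sum(),'min',q.min(0).round(3),'max',q.max(0).round(3),'z med',np.median(q[:,2]),'plane',co.round(4))
    r=ray(c,np.argwhere(m)[:,::-1],np.median(q[:,2]))[:,:2]*1000
    print('circle',cv2.minEnclosingCircle(r.astype(np.float32)))
cv2.imwrite('pics/hold.png',np.hstack(o))
E
```

```text
time_s: 6.87
time_s: 7.53
time_s: 7.7
t 7.7 tcp [ 0.4874 -0.0065  0.1467] yaw 166.72 tilt [-0.1   0.02] need dxyz(tool now) [-2.3  0.8 -3.3] wz -0.08 F [ 1.06 -0.28 -0.63] M [-0.    0.06 -0.03] w 0.0088
scene 212 min [ 0.507 -0.04   0.15 ] max [0.557 0.012 0.166] z med 0.16000568088173994 plane [-0.0954 -0.0127  0.1594]
circle ((534.0507202148438, -9.672319412231445), 30.549449920654297)
top 411 min [ 0.51  -0.045  0.152] max [0.555 0.008 0.165] z med 0.15837275733468165 plane [-0.0181  0.0003  0.1584]
circle ((531.202880859375, -18.360692977905273), 27.458568572998047)
```

View pics/hold.png

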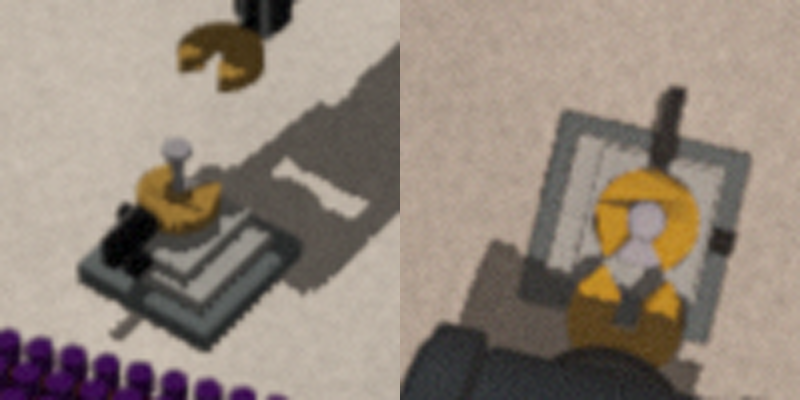

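Left half: the big mass is held level with its slot facing the post; the head is at (178,148). Right half: the slot mouth at (630,290) lines up with the head at (645,222), and the lower mass's slot opens the opposite way. I lower to the entry height of about 82 mm and slide partway in.

```bash
python3 -m inch '[{"wx":0,"wy":0,"wz":0,"dx":0,"dy":0,"dz":10,"grip":-1},{"wx":0,"wy":0,"wz":0,"dx":0,"dy":0,"dz":20,"grip":-1},{"wx":0,"wy":0,"wz":0,"dx":0,"dy":0,"dz":20,"grip":-1},{"wx":0,"wy":0,"wz":0,"dx":0,"dy":0,"dz":10,"grip":-1},{"wx":0,"wy":0,"wz":0,"dx":0,"dy":0,"dz":4,"grip":-1},{"wx":0,"wy":0,"wz":0,"dx":0,"dy":0,"dz":0,"grip":-1},{"wx":0,"wy":0,"wz":0,"dx":0,"dy":0,"dz":0,"grip":-1}]' 
python3 - <<'E'
from h import *
from plant import *
need(.53375,-.0165,.082,166.8)
c=read_camera('scene');np.savez('scene2.npz',**c)
crop(c,270,140,100,80,7,'pics/low.png')
E
```

```text
time_s: 8.38
tool_pos: [0.4885, -0.0067, 0.0836]
ee_rot: [[-0.974, 0.228, 0.0], [0.228, 0.974, -0.0], [-0.0, -0.0, -1.0]]
contact_force: [0.6, -0.3, -1.3]
width: 0.0091
t 8.38 tcp [ 0.4885 -0.0067  0.0836] yaw 166.81 tilt [ 0.02 -0.01] need dxyz(tool now) [-46.3   0.8   1.6] wz 0.01 F [ 0.62 -0.26 -1.29] M [ 0.02  0.05 -0.01] w 0.0091
```

View pics/low.png

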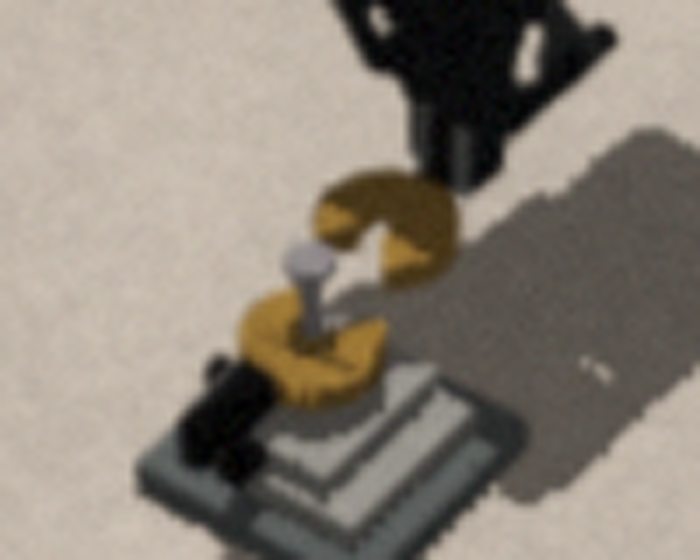

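The mass at (385,225) is level, with its slot mouth facing the post head at (310,260), and it sits between the boss and head heights. I slide in 30 mm, then slower.

```bash
python3 -m inch '[{"wx":0,"wy":0,"wz":0,"dx":-4,"dy":0,"dz":1,"grip":-1},{"wx":0,"wy":0,"wz":0,"dx":-5,"dy":0,"dz":0,"grip":-1},{"wx":0,"wy":0,"wz":0,"dx":-5,"dy":0,"dz":0,"grip":-1},{"wx":0,"wy":0,"wz":0,"dx":-4,"dy":0,"dz":0,"grip":-1},{"wx":0,"wy":0,"wz":0,"dx":-3,"dy":0,"dz":0,"grip":-1},{"wx":0,"wy":0,"wz":0,"dx":-2,"dy":0,"dz":0,"grip":-1},{"wx":0,"wy":0,"wz":0,"dx":-1,"dy":0,"dz":0,"grip":-1},{"wx":0,"wy":0,"wz":0,"dx":0,"dy":0,"dz":0,"grip":-1}]' | sed -n '2p;4p'
python3 -m inch '[{"wx":0,"wy":0,"wz":0,"dx":-1,"dy":0,"dz":0,"grip":-1},{"wx":0,"wy":0,"wz":0,"dx":-1,"dy":0,"dz":0,"grip":-1},{"wx":0,"wy":0,"wz":0,"dx":-1,"dy":0,"dz":0,"grip":-1},{"wx":0,"wy":0,"wz":0,"dx":-1,"dy":0,"dz":0,"grip":-1},{"wx":0,"wy":0,"wz":0,"dx":-1,"dy":0,"dz":0,"grip":-1}]' | sed -n '2p;4p'
python3 -c "
from h import *
need(.53375,-.0165,.082,166.8)"
```

```text
tool_pos: [0.5117, -0.0122, 0.0823]
contact_force: [0.5, 0.6, -0.6]
tool_pos: [0.5164, -0.0133, 0.0823]
contact_force: [0.5, -0.2, -1.2]
t 9.52 tcp [ 0.5164 -0.0133  0.0823] yaw 166.82 tilt [-0. -0.] need dxyz(tool now) [-17.6   0.8   0.3] wz 0.02 F [ 0.51 -0.16 -1.21] M [0.01 0.03 0.02] w 0.0087
```

```bash
python3 -m inch '[{"wx":0,"wy":0,"wz":0,"dx":-0.8,"dy":0,"dz":0,"grip":-1},{"wx":0,"wy":0,"wz":0,"dx":-0.8,"dy":0,"dz":0,"grip":-1},{"wx":0,"wy":0,"wz":0,"dx":-0.8,"dy":0,"dz":0,"grip":-1},{"wx":0,"wy":0,"wz":0,"dx":-0.8,"dy":0,"dz":0,"grip":-1},{"wx":0,"wy":0,"wz":0,"dx":-0.8,"dy":0,"dz":0,"grip":-1}]' | sed -n '2p;4p'
python3 -c "
from h import *
need(.53375,-.0165,.082,166.8)"
```

```text
tool_pos: [0.5203, -0.0142, 0.0823]
contact_force: [-0.7, 0.5, -1.6]
t 9.93 tcp [ 0.5203 -0.0142  0.0823] yaw 166.81 tilt [0. 0.] need dxyz(tool now) [-13.6   0.8   0.3] wz 0.01 F [-0.7   0.54 -1.58] M [-0.05  0.07  0.04] w 0.0088
```

```bash
python3 -m inch '[{"wx":0,"wy":0,"wz":0,"dx":-0.6,"dy":0,"dz":0,"grip":-1},{"wx":0,"wy":0,"wz":0,"dx":-0.6,"dy":0,"dz":0,"grip":-1},{"wx":0,"wy":0,"wz":0,"dx":-0.6,"dy":0,"dz":0,"grip":-1},{"wx":0,"wy":0,"wz":0,"dx":-0.6,"dy":0,"dz":0,"grip":-1}]' | sed -n '2p;4p'
python3 -c "
from h import *
need(.53375,-.0165,.082,166.8)"
```

```text
tool_pos: [0.5226, -0.0147, 0.0823]
contact_force: [0.3, 0.2, -1.0]
t 10.27 tcp [ 0.5226 -0.0147  0.0823] yaw 166.82 tilt [-0.  0.] need dxyz(tool now) [-11.2   0.8   0.3] wz 0.02 F [ 0.26  0.23 -1.01] M [-0.04  0.06 -0.01] w 0.0088
```

```bash
python3 -m inch '[{"wx":0,"wy":0,"wz":0,"dx":-0.5,"dy":0,"dz":0,"grip":-1},{"wx":0,"wy":0,"wz":0,"dx":-0.5,"dy":0,"dz":0,"grip":-1},{"wx":0,"wy":0,"wz":0,"dx":-0.5,"dy":0,"dz":0,"grip":-1}]' | sed -n '2p;4p'
python3 -c "
from h import *
need(.53375,-.0165,.082,166.8)"
```

```text
tool_pos: [0.5241, -0.0151, 0.0823]
contact_force: [-0.3, -0.6, -2.8]
t 10.52 tcp [ 0.5241 -0.0151  0.0823] yaw 166.82 tilt [-0.  0.] need dxyz(tool now) [-9.7  0.8  0.3] wz 0.02 F [-0.3  -0.58 -2.8 ] M [-0.    0.05 -0.05] w 0.0089
```

```bash
python3 -m inch '[{"wx":0,"wy":0,"wz":0,"dx":-0.5,"dy":0,"dz":0,"grip":-1},{"wx":0,"wy":0,"wz":0,"dx":-0.5,"dy":0,"dz":0,"grip":-1},{"wx":0,"wy":0,"wz":0,"dx":-0.5,"dy":0,"dz":0,"grip":-1}]' | sed -n '2p;4p'
python3 -c "
from h import *
need(.53375,-.0165,.082,166.8)"
```

```text
tool_pos: [0.5256, -0.0154, 0.0823]
contact_force: [-0.1, 0.4, -1.8]
t 10.77 tcp [ 0.5256 -0.0154  0.0823] yaw 166.81 tilt [-0.  0.] need dxyz(tool now) [-8.2  0.8  0.3] wz 0.01 F [-0.11  0.42 -1.79] M [-0.03 -0.    0.01] w 0.0083
```

```bash
python3 -m inch '[{"wx":0,"wy":0,"wz":0,"dx":-0.5,"dy":0,"dz":0,"grip":-1},{"wx":0,"wy":0,"wz":0,"dx":-0.5,"dy":0,"dz":0,"grip":-1},{"wx":0,"wy":0,"wz":0,"dx":-0.5,"dy":0,"dz":0,"grip":-1}]' | sed -n '2p;4p'
python3 -c "
from h import *
need(.53375,-.0165,.082,166.8)"
```

```text
tool_pos: [0.527, -0.0157, 0.0823]
contact_force: [0.3, 0.5, -0.8]
t 11.02 tcp [ 0.527  -0.0157  0.0823] yaw 166.81 tilt [-0.01  0.  ] need dxyz(tool now) [-6.7  0.8  0.3] wz 0.01 F [ 0.32  0.48 -0.77] M [ 0.02  0.02 -0.05] w 0.0087
```

```bash
python3 -m inch '[{"wx":0,"wy":0,"wz":0,"dx":-0.5,"dy":0,"dz":0,"grip":-1},{"wx":0,"wy":0,"wz":0,"dx":-0.5,"dy":0,"dz":0,"grip":-1},{"wx":0,"wy":0,"wz":0,"dx":-0.5,"dy":0,"dz":0,"grip":-1}]' | sed -n '2p;4p'
python3 -c "
from h import *
need(.53375,-.0165,.082,166.8)"
```

```text
tool_pos: [0.5285, -0.0161, 0.0823]
contact_force: [1.2, 0.2, -1.3]
t 11.27 tcp [ 0.5285 -0.0161  0.0823] yaw 166.82 tilt [-0. -0.] need dxyz(tool now) [-5.2  0.8  0.3] wz 0.02 F [ 1.18  0.23 -1.33] M [-0.02  0.04  0.  ] w 0.0089
```

```bash
python3 -m inch '[{"wx":0,"wy":0,"wz":0,"dx":-0.4,"dy":0,"dz":0,"grip":-1},{"wx":0,"wy":0,"wz":0,"dx":-0.4,"dy":0,"dz":0,"grip":-1},{"wx":0,"wy":0,"wz":0,"dx":-0.4,"dy":0,"dz":0,"grip":-1}]' | sed -n '2p;4p'
python3 -c "
from h import *
need(.53375,-.0165,.082,166.8)"
```

```text
tool_pos: [0.5297, -0.0163, 0.0823]
contact_force: [0.8, -0.4, -0.8]
t 11.52 tcp [ 0.5297 -0.0163  0.0823] yaw 166.81 tilt [0. 0.] need dxyz(tool now) [-4.   0.8  0.3] wz 0.01 F [ 0.79 -0.4  -0.82] M [ 0.02  0.03 -0.  ] w 0.0085
```

```bash
python3 -m inch '[{"wx":0,"wy":0,"wz":0,"dx":-0.4,"dy":0,"dz":0,"grip":-1},{"wx":0,"wy":0,"wz":0,"dx":-0.4,"dy":0,"dz":0,"grip":-1},{"wx":0,"wy":0,"wz":0,"dx":-0.4,"dy":0,"dz":0,"grip":-1}]' | sed -n '2p;4p'
python3 -c "
from h import *
need(.53375,-.0165,.082,166.8)"
```

```text
tool_pos: [0.5308, -0.0166, 0.0823]
contact_force: [0.2, -0.7, -0.6]
t 11.77 tcp [ 0.5308 -0.0166  0.0823] yaw 166.82 tilt [ 0. -0.] need dxyz(tool now) [-2.8  0.8  0.3] wz 0.02 F [ 0.24 -0.71 -0.57] M [ 0.03  0.05 -0.02] w 0.0089
```

```bash
python3 -m inch '[{"wx":0,"wy":0,"wz":0,"dx":-0.3,"dy":0,"dz":0,"grip":-1},{"wx":0,"wy":0,"wz":0,"dx":-0.3,"dy":0,"dz":0,"grip":-1},{"wx":0,"wy":0,"wz":0,"dx":-0.3,"dy":0,"dz":0,"grip":-1}]' | sed -n '2p;4p'
python3 -c "
from h import *
need(.53375,-.0165,.082,166.8)"
```

```text
tool_pos: [0.5317, -0.0168, 0.0823]
contact_force: [0.5, -0.4, -1.7]
t 12.02 tcp [ 0.5317 -0.0168  0.0823] yaw 166.81 tilt [-0.  0.] need dxyz(tool now) [-2.   0.8  0.3] wz 0.01 F [ 0.47 -0.35 -1.68] M [ 0.03 -0.03 -0.03] w 0.0084
```

```bash
python3 -m inch '[{"wx":0,"wy":0,"wz":0,"dx":-0.3,"dy":0,"dz":0,"grip":-1},{"wx":0,"wy":0,"wz":0,"dx":-0.3,"dy":0,"dz":0,"grip":-1},{"wx":0,"wy":0,"wz":0,"dx":-0.3,"dy":0,"dz":0,"grip":-1}]' | sed -n '2p;4p'
python3 -c "
from h import *
need(.53375,-.0165,.082,166.8)"
```

```text
tool_pos: [0.5326, -0.017, 0.0823]
contact_force: [0.0, -0.1, -1.8]
t 12.27 tcp [ 0.5326 -0.017   0.0823] yaw 166.81 tilt [-0.  0.] need dxyz(tool now) [-1.   0.8  0.3] wz 0.01 F [ 0.02 -0.11 -1.79] M [ 0.1   0.09 -0.04] w 0.0086
```

```bash
python3 -m inch '[{"wx":0,"wy":0,"wz":0,"dx":-0.3,"dy":0,"dz":0,"grip":-1},{"wx":0,"wy":0,"wz":0,"dx":-0.3,"dy":0,"dz":0,"grip":-1}]' | sed -n '2p;4p'
python3 -c "
from h import *
need(.53375,-.0165,.082,166.8)"
```

```text
tool_pos: [0.5332, -0.0171, 0.0823]
contact_force: [-0.3, -0.2, -1.4]
t 12.43 tcp [ 0.5332 -0.0171  0.0823] yaw 166.82 tilt [-0.  0.] need dxyz(tool now) [-0.4  0.8  0.3] wz 0.02 F [-0.26 -0.22 -1.36] M [-0.01  0.06  0.01] w 0.0083
```

```bash
cat > ok.py <<'E'
# exit 1 when the horizontal (or vertical) force has changed by more than argv limit
import sys,numpy as np
from plant import state
s=state();R=np.array(s['ee_rot']);f=R.T@np.array(s['contact_force'])
p=R.T@(np.array(s['tool_pos'])-[.53375,-.0165,.082])*1000
m=R.T@np.array(s['torque'])
print(round(s['time_s'],2),'p',p.round(2),'f tool',f.round(1),'m',m.round(2),flush=True)
L=float(sys.argv[1]); sys.exit(np.hypot(f[0],f[1])>L or f[2]<-L)
E
python3 -m inch '[{"wx":0,"wy":0,"wz":0,"dx":-0.3,"dy":0,"dz":0,"grip":-1}]' >/dev/null; python3 ok.py 3 &&
python3 -m inch '[{"wx":0,"wy":0,"wz":0,"dx":-0.3,"dy":0,"dz":0,"grip":-1}]' >/dev/null && python3 ok.py 3 &&
python3 -m inch '[{"wx":0,"wy":0,"wz":0,"dx":-0.3,"dy":0,"dz":0,"grip":-1}]' >/dev/null && python3 ok.py 3 &&
python3 -m inch '[{"wx":0,"wy":0,"wz":0,"dx":-0.3,"dy":0,"dz":0,"grip":-1}]' >/dev/null && python3 ok.py 3 &&
python3 -m inch '[{"wx":0,"wy":0,"wz":0,"dx":-0.3,"dy":0,"dz":0,"grip":-1}]' >/dev/null && python3 ok.py 3 &&
python3 -m inch '[{"wx":0,"wy":0,"wz":0,"dx":-0.3,"dy":0,"dz":0,"grip":-1}]' >/dev/null && python3 ok.py 3 &&
python3 -m inch '[{"wx":0,"wy":0,"wz":0,"dx":-0.3,"dy":0,"dz":0,"grip":-1}]' >/dev/null && python3 ok.py 3 &&
python3 -m inch '[{"wx":0,"wy":0,"wz":0,"dx":-0.3,"dy":0,"dz":0,"grip":-1}]' >/dev/null && python3 ok.py 3
```

```text
12.52 p [ 0.16 -0.79 -0.31] f tool [ 0.1 -0.4  1.6] m [ 0.    0.09 -0.03]False
```

```bash
sed -i 's/sys.exit(\(.*\))$/sys.exit(int(\1))/' ok.py; 
python3 -m inch '[{"wx":0,"wy":0,"wz":0,"dx":-0.3,"dy":0,"dz":0,"grip":-1}]' >/dev/null; python3 ok.py 3 &&
python3 -m inch '[{"wx":0,"wy":0,"wz":0,"dx":-0.3,"dy":0,"dz":0,"grip":-1}]' >/dev/null && python3 ok.py 3 &&
python3 -m inch '[{"wx":0,"wy":0,"wz":0,"dx":-0.3,"dy":0,"dz":0,"grip":-1}]' >/dev/null && python3 ok.py 3 &&
python3 -m inch '[{"wx":0,"wy":0,"wz":0,"dx":-0.3,"dy":0,"dz":0,"grip":-1}]' >/dev/null && python3 ok.py 3 &&
python3 -m inch '[{"wx":0,"wy":0,"wz":0,"dx":-0.3,"dy":0,"dz":0,"grip":-1}]' >/dev/null && python3 ok.py 3 &&
python3 -m inch '[{"wx":0,"wy":0,"wz":0,"dx":-0.3,"dy":0,"dz":0,"grip":-1}]' >/dev/null && python3 ok.py 3 &&
python3 -m inch '[{"wx":0,"wy":0,"wz":0,"dx":-0.3,"dy":0,"dz":0,"grip":-1}]' >/dev/null && python3 ok.py 3 &&
python3 -m inch '[{"wx":0,"wy":0,"wz":0,"dx":-0.3,"dy":0,"dz":0,"grip":-1}]' >/dev/null && python3 ok.py 3
```

```text
12.6 p [-0.18 -0.79 -0.33] f tool [-0.5  0.3  2.1] m [ 0.05  0.06 -0.  ]
12.68 p [-0.48 -0.8  -0.31] f tool [-0.4  0.2  1.5] m [ 0.03  0.05 -0.04]
12.77 p [-0.78 -0.77 -0.31] f tool [-0.5 -0.5  1.6] m [-0.02  0.01  0.05]
12.85 p [-1.08 -0.8  -0.32] f tool [ 0.3 -0.1  1.5] m [-0.01  0.08 -0.02]
12.93 p [-1.38 -0.78 -0.32] f tool [0.6 0.6 1.2] m [ 0.06  0.06 -0.02]
13.02 p [-1.65 -0.81 -0.31] f tool [ 0.2 -0.2  1.3] m [-0.03  0.08  0.05]
13.1 p [-1.99 -0.79 -0.33] f tool [0.1 0.4 1.5] m [ 0.04  0.08 -0.01]
13.18 p [-2.26 -0.78 -0.31] f tool [-0.4  0.1  0.7] m [0.02 0.06 0.03]
```

```bash

python3 -m inch '[{"wx":0,"wy":0,"wz":0,"dx":-0.3,"dy":0,"dz":0,"grip":-1}]' >/dev/null; python3 ok.py 3 &&
python3 -m inch '[{"wx":0,"wy":0,"wz":0,"dx":-0.3,"dy":0,"dz":0,"grip":-1}]' >/dev/null && python3 ok.py 3 &&
python3 -m inch '[{"wx":0,"wy":0,"wz":0,"dx":-0.3,"dy":0,"dz":0,"grip":-1}]' >/dev/null && python3 ok.py 3 &&
python3 -m inch '[{"wx":0,"wy":0,"wz":0,"dx":-0.3,"dy":0,"dz":0,"grip":-1}]' >/dev/null && python3 ok.py 3 &&
python3 -m inch '[{"wx":0,"wy":0,"wz":0,"dx":-0.3,"dy":0,"dz":0,"grip":-1}]' >/dev/null && python3 ok.py 3 &&
python3 -m inch '[{"wx":0,"wy":0,"wz":0,"dx":-0.3,"dy":0,"dz":0,"grip":-1}]' >/dev/null && python3 ok.py 3 &&
python3 -m inch '[{"wx":0,"wy":0,"wz":0,"dx":-0.3,"dy":0,"dz":0,"grip":-1}]' >/dev/null && python3 ok.py 3 &&
python3 -m inch '[{"wx":0,"wy":0,"wz":0,"dx":-0.3,"dy":0,"dz":0,"grip":-1}]' >/dev/null && python3 ok.py 3
```

```text
13.27 p [-2.57 -0.79 -0.33] f tool [ 0.3 -0.4  1.5] m [-0.    0.07  0.02]
13.35 p [-2.78 -0.77 -0.29] f tool [0.4 0.5 2.3] m [ 0.02  0.16 -0.01]
13.43 p [-2.82 -0.77 -0.28] f tool [ 0.9 -0.3  1. ] m [0.01 0.24 0.01]
13.52 p [-2.84 -0.78 -0.25] f tool [ 0.9 -0.4  0.7] m [0.04 0.23 0.03]
13.6 p [-2.88 -0.77 -0.21] f tool [ 2.1 -0.3  0.6] m [ 0.06  0.37 -0.03]
13.68 p [-2.91 -0.78 -0.18] f tool [ 2.5 -1.1 -0.7] m [0.03 0.47 0.04]
13.77 p [-2.94 -0.76 -0.13] f tool [ 4.1 -0.3 -1.3] m [ 0.02  0.68 -0.05]
```

The slot end meets the stem at p.x = -2.75, with a light 4 N. I back off to -2.2 and feel the slot walls.

```bash

python3 -m inch '[{"wx":0,"wy":0,"wz":0,"dx":1,"dy":0,"dz":0,"grip":-1},{"wx":0,"wy":0,"wz":0,"dx":1.15,"dy":0,"dz":0,"grip":-1},{"wx":0,"wy":0,"wz":0,"dx":0,"dy":0,"dz":0,"grip":-1}]' >/dev/null; python3 ok.py 3 &&
python3 -m inch '[{"wx":0,"wy":0,"wz":0,"dx":0,"dy":0.4,"dz":0,"grip":-1}]' >/dev/null && python3 ok.py 3 &&
python3 -m inch '[{"wx":0,"wy":0,"wz":0,"dx":0,"dy":0.4,"dz":0,"grip":-1}]' >/dev/null && python3 ok.py 3 &&
python3 -m inch '[{"wx":0,"wy":0,"wz":0,"dx":0,"dy":0.4,"dz":0,"grip":-1}]' >/dev/null && python3 ok.py 3 &&
python3 -m inch '[{"wx":0,"wy":0,"wz":0,"dx":0,"dy":0.4,"dz":0,"grip":-1}]' >/dev/null && python3 ok.py 3 &&
python3 -m inch '[{"wx":0,"wy":0,"wz":0,"dx":0,"dy":0.4,"dz":0,"grip":-1}]' >/dev/null && python3 ok.py 3 &&
python3 -m inch '[{"wx":0,"wy":0,"wz":0,"dx":0,"dy":0.4,"dz":0,"grip":-1}]' >/dev/null && python3 ok.py 3 &&
python3 -m inch '[{"wx":0,"wy":0,"wz":0,"dx":0,"dy":0.4,"dz":0,"grip":-1}]' >/dev/null && python3 ok.py 3 &&
python3 -m inch '[{"wx":0,"wy":0,"wz":0,"dx":0,"dy":0.4,"dz":0,"grip":-1}]' >/dev/null && python3 ok.py 3
```

```text
14.02 p [-2.84 -0.79 -0.4 ] f tool [0.6 0.3 1.7] m [0.01 0.16 0.03]
14.1 p [-2.8  -0.48 -0.37] f tool [0.4 0.3 0.5] m [0.04 0.11 0.1 ]
14.18 p [-2.81 -0.03 -0.42] f tool [ 0.3 -1.1  1. ] m [-0.03  0.12 -0.  ]
14.27 p [-2.78  0.42 -0.43] f tool [-0.2 -0.7  1.4] m [0.03 0.09 0.04]
14.35 p [-2.76  0.86 -0.42] f tool [-0.3 -0.2  1.1] m [ 0.    0.01 -0.01]
14.43 p [-2.71  1.27 -0.42] f tool [-0.5  0.6  1.3] m [-0.03  0.04  0.01]
14.52 p [-2.55  1.68 -0.39] f tool [-0.7  0.2  0.8] m [-0.03  0.04  0.02]
14.6 p [-2.46  2.08 -0.38] f tool [-0.1 -0.2  0.5] m [-0.02  0.07  0.01]
14.68 p [-2.42  2.31 -0.36] f tool [ 0.  -1.2  1.2] m [0.26 0.04 0.07]
```

```bash

python3 -m inch '[{"wx":0,"wy":0,"wz":0,"dx":0,"dy":0.3,"dz":0,"grip":-1}]' >/dev/null; python3 ok.py 3 &&
python3 -m inch '[{"wx":0,"wy":0,"wz":0,"dx":0,"dy":0.3,"dz":0,"grip":-1}]' >/dev/null && python3 ok.py 3 &&
python3 -m inch '[{"wx":0,"wy":0,"wz":0,"dx":0,"dy":0.3,"dz":0,"grip":-1}]' >/dev/null && python3 ok.py 3 &&
python3 -m inch '[{"wx":0,"wy":0,"wz":0,"dx":0,"dy":0.3,"dz":0,"grip":-1}]' >/dev/null && python3 ok.py 3
```

```text
14.77 p [-2.42  2.39 -0.37] f tool [ 0.4 -2.8  2. ] m [0.43 0.01 0.1 ]
14.85 p [-2.43  2.53 -0.36] f tool [ 0.1 -3.7  1.5] m [ 0.6  -0.01  0.19]
```

```bash

python3 -m inch '[{"wx":0,"wy":0,"wz":0,"dx":0,"dy":-1,"dz":0,"grip":-1},{"wx":0,"wy":0,"wz":0,"dx":0,"dy":-1,"dz":0,"grip":-1},{"wx":0,"wy":0,"wz":0,"dx":0,"dy":-1,"dz":0,"grip":-1},{"wx":0,"wy":0,"wz":0,"dx":0,"dy":0,"dz":0,"grip":-1}]' >/dev/null; python3 ok.py 3 &&
python3 -m inch '[{"wx":0,"wy":0,"wz":0,"dx":0,"dy":-0.3,"dz":0,"grip":-1}]' >/dev/null && python3 ok.py 3 &&
python3 -m inch '[{"wx":0,"wy":0,"wz":0,"dx":0,"dy":-0.3,"dz":0,"grip":-1}]' >/dev/null && python3 ok.py 3 &&
python3 -m inch '[{"wx":0,"wy":0,"wz":0,"dx":0,"dy":-0.3,"dz":0,"grip":-1}]' >/dev/null && python3 ok.py 3 &&
python3 -m inch '[{"wx":0,"wy":0,"wz":0,"dx":0,"dy":-0.3,"dz":0,"grip":-1}]' >/dev/null && python3 ok.py 3 &&
python3 -m inch '[{"wx":0,"wy":0,"wz":0,"dx":0,"dy":-0.3,"dz":0,"grip":-1}]' >/dev/null && python3 ok.py 3 &&
python3 -m inch '[{"wx":0,"wy":0,"wz":0,"dx":0,"dy":-0.3,"dz":0,"grip":-1}]' >/dev/null && python3 ok.py 3
```

```text
15.18 p [-2.09  0.01 -0.27] f tool [ 1.1 -0.3  1.7] m [-0.01  0.04  0.04]
15.27 p [-2.14 -0.2  -0.3 ] f tool [ 0.1 -0.   1.6] m [0.04 0.09 0.01]
15.35 p [-2.14 -0.5  -0.29] f tool [1.3 0.8 1.3] m [0.03 0.06 0.  ]
15.43 p [-2.16 -0.83 -0.3 ] f tool [0.7 0.7 1.5] m [-0.03  0.01  0.04]
15.52 p [-2.16 -0.99 -0.31] f tool [-0.1  1.4  1.2] m [-0.27  0.04 -0.07]
15.6 p [-2.18 -1.11 -0.31] f tool [-0.6  2.6  1.5] m [-0.44  0.   -0.15]
15.68 p [-2.18 -1.25 -0.32] f tool [0.2 3.6 1.5] m [-0.68  0.03 -0.17]
```

Wall contacts are at p.y = 2.25 and -0.88. That is 3.1 mm of play against 3.0 expected, so the centre is y = 0.7, x = -2.25. I centre and lower.

```bash

python3 -m inch '[{"wx":0,"wy":0,"wz":0,"dx":-0.1,"dy":1,"dz":0,"grip":-1},{"wx":0,"wy":0,"wz":0,"dx":0,"dy":1,"dz":0,"grip":-1},{"wx":0,"wy":0,"wz":0,"dx":0,"dy":0.5,"dz":0,"grip":-1},{"wx":0,"wy":0,"wz":0,"dx":0,"dy":0,"dz":0,"grip":-1},{"wx":0,"wy":0,"wz":0,"dx":0,"dy":0,"dz":0,"grip":-1}]' >/dev/null; python3 ok.py 3 &&
python3 -m inch '[{"wx":0,"wy":0,"wz":0,"dx":0,"dy":0,"dz":0.8,"grip":-1},{"wx":0,"wy":0,"wz":0,"dx":0,"dy":0,"dz":0.8,"grip":-1},{"wx":0,"wy":0,"wz":0,"dx":0,"dy":0,"dz":0.8,"grip":-1},{"wx":0,"wy":0,"wz":0,"dx":0,"dy":0,"dz":0.6,"grip":-1}]' >/dev/null && python3 ok.py 3 &&
python3 -m inch '[{"wx":0,"wy":0,"wz":0,"dx":0,"dy":0,"dz":0,"grip":-1}]' >/dev/null && python3 ok.py 3
```

```text
16.1 p [-2.31  0.59 -0.3 ] f tool [-0.3  0.8  1.6] m [-0.01  0.1  -0.03]
16.43 p [-2.24  0.64  2.84] f tool [-0.2  0.7  0.8] m [ 0.    0.05 -0.02]
16.52 p [-2.16  0.67  2.88] f tool [-0.4 -0.5  0.8] m [ 0.02  0.1  -0.  ]
```

```bash

python3 -m inch '[{"wx":0,"wy":0,"wz":0,"dx":-0.1,"dy":0,"dz":0.4,"grip":-1}]' >/dev/null; python3 ok.py 3 &&
python3 -m inch '[{"wx":0,"wy":0,"wz":0,"dx":0,"dy":0,"dz":0.4,"grip":-1}]' >/dev/null && python3 ok.py 3 &&
python3 -m inch '[{"wx":0,"wy":0,"wz":0,"dx":0,"dy":0,"dz":0.4,"grip":-1}]' >/dev/null && python3 ok.py 3 &&
python3 -m inch '[{"wx":0,"wy":0,"wz":0,"dx":0,"dy":0,"dz":0.4,"grip":-1}]' >/dev/null && python3 ok.py 3 &&
python3 -m inch '[{"wx":0,"wy":0,"wz":0,"dx":0,"dy":0,"dz":0.4,"grip":-1}]' >/dev/null && python3 ok.py 3 &&
python3 -m inch '[{"wx":0,"wy":0,"wz":0,"dx":0,"dy":0,"dz":0.4,"grip":-1}]' >/dev/null && python3 ok.py 3 &&
python3 -m inch '[{"wx":0,"wy":0,"wz":0,"dx":0,"dy":0,"dz":0.4,"grip":-1}]' >/dev/null && python3 ok.py 3 &&
python3 -m inch '[{"wx":0,"wy":0,"wz":0,"dx":0,"dy":0,"dz":0.4,"grip":-1}]' >/dev/null && python3 ok.py 3 &&
python3 -m inch '[{"wx":0,"wy":0,"wz":0,"dx":0,"dy":0,"dz":0.4,"grip":-1}]' >/dev/null && python3 ok.py 3 &&
python3 -m inch '[{"wx":0,"wy":0,"wz":0,"dx":0,"dy":0,"dz":0.4,"grip":-1}]' >/dev/null && python3 ok.py 3 &&
python3 -m inch '[{"wx":0,"wy":0,"wz":0,"dx":0,"dy":0,"dz":0.4,"grip":-1}]' >/dev/null && python3 ok.py 3 &&
python3 -m inch '[{"wx":0,"wy":0,"wz":0,"dx":0,"dy":0,"dz":0.4,"grip":-1}]' >/dev/null && python3 ok.py 3
```

```text
16.6 p [-2.37  0.7   3.13] f tool [-0.6 -0.   1.3] m [-0.03  0.04 -0.  ]
16.68 p [-2.47  0.69  3.5 ] f tool [1.  0.1 1.5] m [ 0.02  0.09 -0.07]
16.77 p [-2.43  0.73  3.92] f tool [-1.2  0.2  1.9] m [-0.    0.1   0.05]
16.85 p [-2.42  0.73  4.3 ] f tool [-0.3 -0.4  1.9] m [-0.01  0.05 -0.02]
16.93 p [-2.41  0.71  4.71] f tool [ 0.7 -0.4  0.9] m [ 0.02  0.03 -0.04]
17.02 p [-2.4   0.71  5.13] f tool [-0.   0.2  1.9] m [0.03 0.04 0.03]
17.1 p [-2.39  0.73  5.52] f tool [ 0.5 -0.2  1.2] m [-0.04 -0.01 -0.04]
17.18 p [-2.42  0.72  5.92] f tool [-0.1 -0.3  1. ] m [-0.02  0.09  0.02]
17.27 p [-2.39  0.72  6.34] f tool [-0.5  0.7  0.7] m [0.04 0.04 0.01]
17.35 p [-2.43  0.7   6.72] f tool [1.2 0.3 2. ] m [-0.05  0.03  0.04]
17.43 p [-2.39  0.69  7.14] f tool [ 0.4 -0.8  1.5] m [0.   0.06 0.04]
17.52 p [-2.4   0.72  7.54] f tool [-0.7  0.4  1.1] m [ 0.    0.09 -0.01]
```

```bash

python3 -m inch '[{"wx":0,"wy":0,"wz":0,"dx":0,"dy":0,"dz":0.3,"grip":-1}]' >/dev/null; python3 ok.py 3 &&
python3 -m inch '[{"wx":0,"wy":0,"wz":0,"dx":0,"dy":0,"dz":0.3,"grip":-1}]' >/dev/null && python3 ok.py 3 &&
python3 -m inch '[{"wx":0,"wy":0,"wz":0,"dx":0,"dy":0,"dz":0.3,"grip":-1}]' >/dev/null && python3 ok.py 3 &&
python3 -m inch '[{"wx":0,"wy":0,"wz":0,"dx":0,"dy":0,"dz":0.3,"grip":-1}]' >/dev/null && python3 ok.py 3 &&
python3 -m inch '[{"wx":0,"wy":0,"wz":0,"dx":0,"dy":0,"dz":0.3,"grip":-1}]' >/dev/null && python3 ok.py 3 &&
python3 -m inch '[{"wx":0,"wy":0,"wz":0,"dx":0,"dy":0,"dz":0.3,"grip":-1}]' >/dev/null && python3 ok.py 3 &&
python3 -m inch '[{"wx":0,"wy":0,"wz":0,"dx":0,"dy":0,"dz":0.3,"grip":-1}]' >/dev/null && python3 ok.py 3 &&
python3 -m inch '[{"wx":0,"wy":0,"wz":0,"dx":0,"dy":0,"dz":0.3,"grip":-1}]' >/dev/null && python3 ok.py 3 &&
python3 -m inch '[{"wx":0,"wy":0,"wz":0,"dx":0,"dy":0,"dz":0.3,"grip":-1}]' >/dev/null && python3 ok.py 3 &&
python3 -m inch '[{"wx":0,"wy":0,"wz":0,"dx":0,"dy":0,"dz":0.3,"grip":-1}]' >/dev/null && python3 ok.py 3
```

```text
17.6 p [-2.39  0.68  7.83] f tool [-0.1  0.5  1.4] m [ 0.03  0.09 -0.03]
17.68 p [-2.41  0.72  8.13] f tool [-0.1 -0.   1.3] m [-0.04  0.06 -0.06]
17.77 p [-2.41  0.69  8.41] f tool [0.1 0.1 1.6] m [0.02 0.03 0.  ]
17.85 p [-2.42  0.71  8.72] f tool [ 0.5 -0.1  1.4] m [0.02 0.01 0.01]
17.93 p [-2.4  0.7  9. ] f tool [0.5 0.  2.2] m [ 0.03  0.06 -0.05]
18.02 p [-2.4   0.71  9.29] f tool [-0.3 -0.5  1.5] m [-0.04  0.07 -0.02]
18.1 p [-2.4   0.7   9.62] f tool [-0.9  0.1  0.3] m [ 0.    0.08 -0.  ]
18.18 p [-2.36  0.68  9.88] f tool [ 0.6  0.5 -2.1] m [0.02 0.13 0.02]
18.27 p [-2.37  0.71  9.93] f tool [ 2.5 -0.3 -3.3] m [0.02 0.18 0.02]
```

Contact came at TCP z = 72.3 mm, i.e. underside at seat height and well below the boss top (76 mm). I look before letting go.

```bash
cat > look.py <<'E'
import sys
from h import *
from plant import *
c=read_camera('scene');crop(c,270,150,80,70,5,'pics/x.png');a=cv2.imread('pics/x.png')
c2=read_camera('top');crop(c2,270,165,80,70,5,'pics/x.png')
cv2.imwrite(sys.argv[1],np.hstack([a,cv2.imread('pics/x.png')]))
for n,c in(('scene',c),('top',c2)):
    P=pts(c);H,S,V=cv2.split(cv2.cvtColor(c['frame'],cv2.COLOR_BGR2HSV));X,Y,Z=P[...,0],P[...,1],P[...,2]
    m=(H>8)&(H<30)&(S>120)&(V>45)&(Z>.06)&(Z<.1)&(np.hypot(X-.58,Y+.027)<.035)
    q=P[m];print(n,m.sum(),'z pct',np.percentile(q[:,2],[5,25,50,75,95]).round(4),'xy min/max',q[:,:2].min(0).round(3),q[:,:2].max(0).round(3))
    t=q[q[:,2]>.078];A=np.c_[t[:,:2]-[.58,-.027],np.ones(len(t))];print('plane',np.linalg.lstsq(A,t[:,2],rcond=None)[0].round(4))
E
python3 look.py pics/seat.png
```

```text
scene 294 z pct [0.0664 0.075  0.0837 0.0861 0.0887] xy min/max [ 0.553 -0.051] [0.613 0.003]
plane [-0.0424  0.0017  0.0853]
top 228 z pct [0.0699 0.0728 0.0827 0.0841 0.0858] xy min/max [ 0.573 -0.055] [ 0.607 -0.003]
plane [-0.0095  0.0047  0.0838]
```

View pics/seat.png

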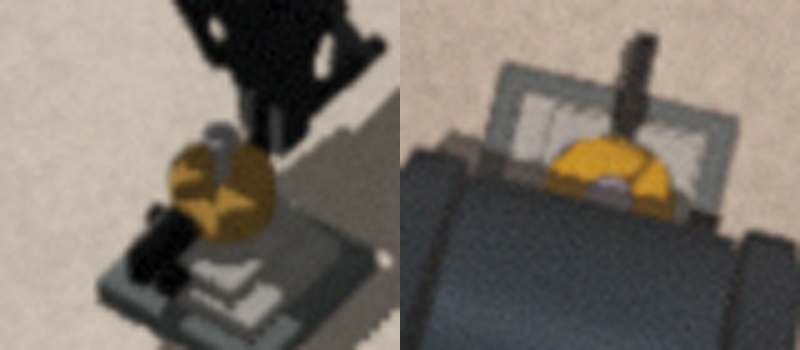

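Left: the upper mass lies on the lower with its slot opening towards the lower fin, i.e. the opposite way, and the post is in the slot. The top surface reads 84 mm and flat. I release.

```bash

python3 -m inch '[{"wx":0,"wy":0,"wz":0,"dx":0,"dy":0,"dz":-0.2,"grip":-1},{"wx":0,"wy":0,"wz":0,"dx":0,"dy":0,"dz":0,"grip":-1}]' 20 | tail -2; python3 ok.py 9
python3 -m inch '[{"wx":0,"wy":0,"wz":0,"dx":0,"dy":0,"dz":0,"grip":-0.75},{"wx":0,"wy":0,"wz":0,"dx":0,"dy":0,"dz":0,"grip":-0.7},{"wx":0,"wy":0,"wz":0,"dx":0,"dy":0,"dz":0,"grip":-0.65},{"wx":0,"wy":0,"wz":0,"dx":0,"dy":0,"dz":0,"grip":-0.6},{"wx":0,"wy":0,"wz":0,"dx":0,"dy":0,"dz":0,"grip":-0.5}]' | tail -2; python3 ok.py 9
python3 -m inch '[{"wx":0,"wy":0,"wz":0,"dx":0,"dy":0,"dz":0,"grip":-0.3},{"wx":0,"wy":0,"wz":0,"dx":0,"dy":0,"dz":0,"grip":-0.2},{"wx":0,"wy":0,"wz":0,"dx":0,"dy":0,"dz":0,"grip":-0.2},{"wx":0,"wy":0,"wz":0,"dx":0,"dy":0,"dz":0,"grip":-0.2}]' | tail -2; python3 ok.py 9
```

```text
contact_force: [-1.6, -0.1, 2.4]
width: 0.0083
18.53 p [-2.38  0.7   9.88] f tool [ 1.5 -0.5 -2.4] m [ 0.01  0.12 -0.01]
contact_force: [0.6, -0.4, -0.2]
width: 0.0213
18.95 p [-2.52  0.7  10.02] f tool [-0.7 -0.3  0.2] m [-0.04 -0.04  0.01]
contact_force: [-0.2, 0.3, -0.5]
width: 0.0343
19.28 p [-2.4   0.71  9.99] f tool [0.3 0.3 0.5] m [ 0.02  0.05 -0.02]
```

```bash

python3 -m inch '[{"wx":0,"wy":0,"wz":0,"dx":0,"dy":0,"dz":-2,"grip":-0.2},{"wx":0,"wy":0,"wz":0,"dx":0,"dy":0,"dz":-4,"grip":-0.2},{"wx":0,"wy":0,"wz":0,"dx":0,"dy":0,"dz":-10,"grip":-0.2},{"wx":0,"wy":0,"wz":0,"dx":0,"dy":0,"dz":-20,"grip":-0.2},{"wx":0,"wy":0,"wz":0,"dx":0,"dy":0,"dz":-30,"grip":-0.2},{"wx":0,"wy":0,"wz":0,"dx":0,"dy":0,"dz":-30,"grip":-0.2},{"wx":0,"wy":0,"wz":0,"dx":0,"dy":0,"dz":-30,"grip":-0.2},{"wx":0,"wy":0,"wz":0,"dx":0,"dy":0,"dz":-20,"grip":-0.2}]' | tail -2
python3 -m inch '[{"wx":0,"wy":0,"wz":0,"dx":15,"dy":0,"dz":0,"grip":-0.2},{"wx":0,"wy":0,"wz":0,"dx":20,"dy":20,"dz":0,"grip":-0.2},{"wx":0,"wy":0,"wz":0,"dx":15,"dy":30,"dz":0,"grip":-0.2},{"wx":0,"wy":0,"wz":0,"dx":10,"dy":30,"dz":0,"grip":-0.2},{"wx":0,"wy":0,"wz":0,"dx":10,"dy":30,"dz":0,"grip":-0.2},{"wx":0,"wy":0,"wz":0,"dx":0,"dy":30,"dz":0,"grip":-0.2},{"wx":0,"wy":0,"wz":0,"dx":0,"dy":10,"dz":0,"grip":-0.2},{"wx":0,"wy":0,"wz":0,"dx":0,"dy":0,"dz":0,"grip":-0.2}]' | head -2
python3 look.py pics/final.png
```

```text
contact_force: [1.2, -0.4, -0.0]
width: 0.0341
time_s: 20.62
tool_pos: [0.5028, 0.1476, 0.2189]
scene 301 z pct [0.0672 0.0747 0.0837 0.0863 0.0883] xy min/max [ 0.548 -0.051] [0.612 0.003]
plane [-0.0458 -0.0028  0.0853]
top 460 z pct [0.0712 0.0818 0.0834 0.0845 0.0859] xy min/max [ 0.552 -0.055] [ 0.607 -0.001]
plane [-0.0071 -0.0029  0.0836]
```

View pics/final.png

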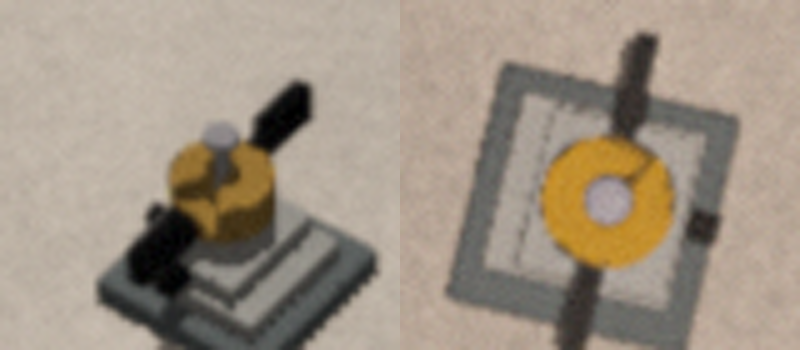

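The two fins point opposite ways, at (630,80) and (578,305). The discs are concentric around the post head at (608,200), and the top lies flat at 84 mm. I hand it in.

```bash
python3 -c "
from plant import *
print(hand_in())"
```

```text
the job is handed in; nothing more can be done
None
```

The larger brass mass is seated on the check stand above the lower mass, and I handed the job in at about 20.6 s of simulated time.

- **Insertion:** I gripped the mass by its fin, turned its slot opposite to the lower mass's slot and slid it in about 10 mm above its seat. I felt the slot end and both slot walls with 3 to 4 N and found 3.1 mm of sideways play against 3.0 mm expected. I then centred it and lowered it over the boss.
- **Seating:** Contact came with the mass's underside at about 72.3 mm, against a seat at 72 mm. The contact force was about 5 N.
- **Release check:** With the gripper open and the arm clear, the upper disc's top read about 84 mm, as expected. It was flat in the top view and concentric with the post, with the two fins opposed.
- **Disagreement:** The scene camera showed a small apparent slope of about 0.045. It showed much the same slope before release, and the top camera showed only 0.007. I put it down to depth noise and boss pixels in the fit.
- **Not checked:** I did not re-measure the smaller mass, rack, bottle and tip box at the end. The arm stayed clear of them throughout.

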